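# Unlock the objective case with its key and open the lid

### The job

Take the red key off its hook on the key rail, push it fully home into the lock in the lid of the beige objective case, and turn it a quarter turn clockwise so that the cam lets go. Then lift the lid until it stands well open (past 45 degrees) and stays up, leaving the key turned and fully home in the lock. Leave the blue and green keys hanging, and do not shift the other things on the bench.

Things in the scene. Friction and masses are not known exactly. Their poses are not given: they have to be found in the camera images.
- key: red key, 30 g, hanging on a hook. Plastic bow 26 mm wide (its y) x 8 thick (x) x 27 tall (z 0 to 27), with a window 10 mm wide from z 9 to 23 mm for the hook. Origin: centre of the shoulder, the bow's underside, where the blade begins. z points up while it hangs, blade straight down. A half turn about z looks the same.
- key_tip (a point): the blade's point, 22 mm below the shoulder (at key z -22 mm). The steel blade is 8 mm wide (key y), 4 mm thick (key x), the last 4 mm a V 3 mm thick
- key_blue: blue key of the same shape on another hook; leave it hanging. Which key hangs on which hook varies
- key_green: a green key of the same shape on another hook; leave hanging
- key_rail: fixed key rail. Origin: under the centre of its white base, 110 (x) x 310 (y) x 12 mm. Three hooks of 4.4 mm wire at y -80, 0, +80 mm, 120 mm up, run level along -x (to the robot's side) from x +20 to -14 mm, then a tip bent up 5 mm ends at x -20. Keys hang at x 1 to 7 mm, key y along rail y, shoulder 99 mm up. To unhook: lift 7 mm (4 to 10), then draw 35 mm or more along -x.
- rail_bar (a point): middle of the steel bar (12 mm thick, 270 mm long along rail y) that carries the hooks, 200 mm up on two end posts, 87 mm above the middle of the bows and 16 mm behind them: it is in the way of a gripper coming straight down, so come tilted from the -x side
- plug_mouth (a point): keyhole centre, level with the top of the round steel bezel (34 mm across, 5 mm proud of the lid, 109 mm above the bench); a key fully home has its origin here. Turns with the brass plug. z: out of the lock. Slot 9 mm along y, 5 mm along x, room for the whole blade, 2 mm lead-in chamfer 1 mm below the bezel's top. Key y goes along this y, either way round; it slides in freely.
- plug (a joint): angle of the lock plug, rad: 0 locked (as at the start, cam under the keeper), grows clockwise seen from above, stop at 1.6; the cam lets the lid go at about 1.1. Stays where it is left (friction 0.04 N m). The key has about 0.2 rad of play in the slot.
- lid (a joint): lid angle, rad: 0 shut, grows as the near edge is lifted, stop at 1.35. A stiff hinge (about 1 N m) holds it where it is left; lifting takes 6 to 9 N at the handle.
- lid_handle (a point): middle of the lid's black bar handle: round bar 10 mm thick, 80 mm long along this y, its axis 32 mm above the lid's surface. x: along the lid towards the hinge, z: out of the lid. The bar can turn in the fingers as the lid rises.
- lid_hinge (a point): the lid's hinge axis, which runs along this y through this point, at the far top edge of the case (100 mm up); the handle is 222 mm from it towards the near edge and 36 mm above it with the lid shut, the lock 217 mm. The lid's top is 4 mm above the axis.
- case: fixed beige steel case 250 x 250 x 104 mm with cream lid; origin: centre of its underside, x towards the hinge side (away from the robot). Lock at x -92, y +55 mm; handle at x -97, y -45 mm. Inside are objectives.
- objective: bystander: chrome microscope objective standing on the bench, 27 mm across, 48 mm tall
- oil_bottle: bystander: amber oil bottle, 28 mm across, 62 mm tall
- dust_cap: bystander: black cap, 31 mm across, 12 mm tall
- culture_dish: bystander: clear dish, 62 mm across, 14 mm tall
- screwdriver: bystander: screwdriver 150 mm long lying on the bench
- slide_box: bystander: blue slide box 98 x 85 x 35 mm

How it is judged:
By the outcome, as a careful person would: the job done as asked, in the order asked, and still so for the second after the job is handed in, with the robot touching nothing.
It also fails if it takes over 64 s, if anything falls off the work surface, if the arm or the gripper's body presses on something with over 40 N, if the wrist force passes 120 N, or if a joint passes its speed limit or range.

### The arm

A 6-joint arm with a two-finger parallel gripper is mounted at the origin on the work surface. World frame = base frame: x ahead of the robot, y to its left, z up, the work surface at z = 0. Lengths are in m, angles in degrees, forces in N, time in s.
With the tool pointing down it reaches from about 0.375 to 0.9 m from the base axis. Payload 3.1 kg.
Tool frame: the origin (TCP) lies at the very end of the fingers, on their centre line; the grasp point (between the pads) lies 19 mm behind it; z points along the fingers, y is the line along which they close (so a half turn about z gives the same grasp; the last joint's range is limited). The gripper opens to 87 mm and grips with 3 to 60 N. Pads are 19 mm wide; open, the fingers measure 117 mm over their backs; the gripper's body (75 mm by 190 mm) begins 51 mm behind the grasp point.
Start: joints at [-78.868, 30.224, 82.088, -0, 67.689, -10.227], TCP at [0.228, -0.582, 0.223] pointing down, gripper open.
Joint ranges: [-176.69, 176.69], [-43.24, 126.21], [12.49, 139.97], [-82, 262], [0, 151.66], [-163.58, 163.58]. Speed limits (degrees/s): [159.86, 159.86, 180, 180, 180, 180].

### API

Orientations are given as a 3x3 rotation matrix whose columns are the frame's x, y, z axes.
In Python, from rig import bot, imaging gives the robot as it stands.
- The arm moves only by the tool drive_tool, never from a script. Its argument "deltas" is text: rows parted by semicolons, each of 5 numbers parted by spaces: the finger opening in mm, from 0 to 87, then the shift along the world's x, y, z in mm, then the turn about the world's z in rad. In form: jaw dx dy dz twist; .... A call has 1 to 12 rows; each row is the pose to reach, as a shift and turn from the pose commanded when the call began; what a row does not reach only later rows make up. A row lasts 1/10 s, in which the tool goes at most 50 mm and 8.59 degrees, less where a joint would pass 70% of its speed; a pose out of reach is approached as far as the arm can. A call with a gripper value outside its range is refused whole. The fingers move at their own pace and stop on an object; the grip force is fixed at half the most. Time passes only in rows, so rows that repeat a pose let the fingers close. It gives the time, the measured TCP pose, the force, the opening and the grip force at its end, in the units of the state.
- bot.read_state(): the state, without advancing time (a new reading comes with each control period).
- imaging.capture(name): name is "side" or "top"; returns the picture (384x512x3 uint8, red, green, blue); there is no depth.
- imaging.camera_model(name): a dict with "fx", "fy", "cx", "cy" (pixels), "T" (4x4, takes a point from camera to world coordinates). Camera axes: x right, y down, z forward; pixel columns grow to the right and rows downward; lengths in m; the calibration is good to about 2 mm. A picture is of the moment at which its call begins. camera_model takes no time and is no camera call.
- bot.hand_in(): hands the job in; it is judged then, once.
The state is a dict: "time_s": time; "joint_positions": joint angles; "qvel": joint speeds; "tau": joint torques, N m; "position": TCP position; "tcp_rot": TCP orientation; "force": force on the tool from outside, world axes, zero at the start; "moment": the same for the moment, N m; "opening": opening from 0.0 (shut) to 1.0 (fully open); "grasp_force": force on a finger pad.
Only numpy, scipy, OpenCV 4.12 (cv2) and the standard library are available. Lean on these libraries where they do the work, as an engineer would, in place of code of your own. Each camera call takes 0.05 s, during which the arm holds its last target. There are 200 camera calls.

## Working session

There is one attempt and no reset: what is moved stays moved. The work goes in short steps, Python scripts to look and compute and a tool call to move; the robot and the scene stay as the last step left them, time stands still between calls to the robot, and variables do not carry over. Pictures are saved under pics/ and viewed, at most 10 in all, crops included, and the job is handed in when it is done.

Besides the shell and the picture viewer there is one more tool, called after "Request:" by a JSON object that holds its "api" and its "payload". drive_tool: Moves the arm, as the interface text tells. Its arguments: {"type":"object","properties":{"deltas":{"type":"string"}},"required":["deltas"]}

```bash
mkdir -p pics; ls
python3 - <<'E'
from rig import bot, imaging
import cv2
for n in("side","top"):
    im=imaging.capture(n); cv2.imwrite(f"pics/{n}0.png",im[:,:,::-1])
    m=imaging.camera_model(n); print(n,m["fx"],m["fy"],m["cx"],m["cy"]); print(m["T"])
s=bot.read_state(); print(s)
E
```

```text
pics
side 450.6494443589513 450.6494443589513 257.68466123641747 192.1343706009337
[[-0.8031897  -0.3101477   0.5086204  -0.05744427]
 [-0.5957059   0.41161162 -0.68971759  0.86574881]
 [ 0.00456026 -0.85696224 -0.51535902  0.77090909]
 [ 0.          0.          0.          1.        ]]
top 486.69299498210455 486.69299498210455 258.9861202347432 187.05367633299002
[[ 0.11456076 -0.97227234  0.20386841  0.3136861 ]
 [-0.99341127 -0.11277135  0.0204126   0.02630693]
 [ 0.00314391 -0.20486366 -0.97878547  1.44965636]
 [ 0.          0.          0.          1.        ]]
{'time_s': 0.1, 'joint_positions': array([-7.88664689e+01,  3.02745625e+01,  8.21472916e+01, -2.76354513e-03,
        6.76889568e+01, -1.02265383e+01]), 'qvel': array([-0.00085621, -0.02426263, -0.19642482,  0.03351162,  0.02384096,
        0.08626686]), 'tau': array([-3.89108382e-04, -4.40985954e+01, -1.77150768e+01,  6.33969787e-02,
        5.33359463e-02, -4.16065177e-05]), 'position': array([ 0.22753849, -0.581419  ,  0.22166932]), 'tcp_rot': array([[ 9.31303257e-01,  3.64244518e-01, -4.17233234e-04],
       [ 3.64244634e-01, -9.31301390e-01,  1.88900005e-03],
       [ 2.99488020e-04, -1.91120686e-03, -9.99998129e-01]]), 'force': array([ 0.57250694,  0.08374465, -0.46626982]), 'moment': array([-0.02196468,  0.00979668,  0.03804339]), 'grasp_force': 0.0, 'opening': 0.9992520765541963}
```

View pics/side0.png

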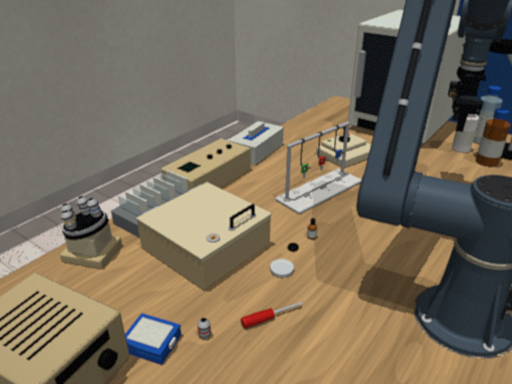

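View pics/top0.png

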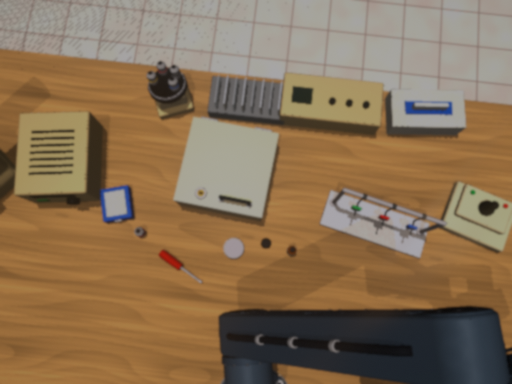

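The side view shows red key at (322,160), green (305,168), blue (340,155), lock at (213,237) and handle at (242,213). The top view shows red at (384,217), lock at (201,193) and handle at (236,199). Next I'll measure these.

```bash
cat > h.py <<'E'
import numpy as np, cv2
from rig import bot, imaging
def ray(n,u,v):
    m=imaging.camera_model(n);T=m["T"]
    d=T[:3,:3]@np.array([(u-m["cx"])/m["fx"],(v-m["cy"])/m["fy"],1]);return T[:3,3],d/np.linalg.norm(d)
def onz(n,u,v,z):
    o,d=ray(n,u,v);return o+d*(z-o[2])/d[2]
def tri(a,b):
    (o,d),(p,e)=ray("side",*a),ray("top",*b)
    s=np.linalg.lstsq(np.c_[d,-e],p-o,rcond=None)[0];x,y=o+d*s[0],p+e*s[1];return (x+y)/2,np.linalg.norm(x-y)
def proj(n,p):
    m=imaging.camera_model(n);c=np.linalg.inv(m["T"])@np.r_[p,1];return np.array([m["fx"]*c[0]/c[2]+m["cx"],m["fy"]*c[1]/c[2]+m["cy"]])
def blobs(mask,amin=8):
    n,l,s,c=cv2.connectedComponentsWithStats(mask.astype(np.uint8));return [(c[i].round(1),s[i]) for i in range(1,n) if s[i][4]>=amin]
E
python3 - <<'E'
from h import *
R={}
for n,box in(("side",(270,110,370,220)),("top",(310,170,460,270))):
    im=imaging.capture(n).astype(int);x0,y0,x1,y1=box;c=im[y0:y1,x0:x1];r,g,b=c[...,0],c[...,1],c[...,2]
    for k,m in(("red",(r>1.8*g)&(r>1.8*b)&(r>70)),("green",(g>1.4*r)&(g>1.3*b)),("blue",(b>1.5*r)&(b>1.3*g)&(b>60))):
        bl=[(p+[x0,y0],s[4],s[:4]+[x0,y0,0,0]) for p,s in blobs(m,5)];print(n,k,bl)
        if bl: R[n,k]=max(bl,key=lambda t:t[1])[0]
    wh=(c.min(2)>150); bl=max(blobs(wh),key=lambda t:t[1][4]);
    n_,l=cv2.connectedComponents(wh.astype(np.uint8))
    lab=np.bincount(l.ravel())[1:].argmax()+1
    pts=np.argwhere(l==lab)[:,::-1]+[x0,y0]
    w=np.array([onz(n,*p,.012)[:2] for p in pts],np.float32)
    print(n,"rail rect",cv2.minAreaRect(w))
    # case lid
    im8=imaging.capture(n);hsv=cv2.cvtColor(im8,cv2.COLOR_RGB2HSV)
for k in("red","green","blue"):
    if ("side",k) in R and ("top",k) in R: print(k,tri(R["side",k],R["top",k]))
for nm,s,t,z in(("lock",(213,237),(201,193),.109),("handle",(242,213),(236,199),.136)):
    print(nm,tri(s,t),onz("side",*s,z),onz("top",*t,z))
for c in((200,119),(278,132),(265,218),(176,203)): print("lid corner",onz("top",*c,.104))
E
```

```text
side red [(array([321.4, 159.9]), np.int32(45), array([319, 156,   7,   9]))]
side green [(array([303.9, 167.8]), np.int32(33), array([302, 164,   6,   9]))]
side blue [(array([337.9, 152.9]), np.int32(35), array([335, 150,   7,   8]))]
side rail rect ((0.541083574295044, -0.29453325271606445), (0.31034135818481445, 0.10866371542215347), 76.98089599609375)
top red [(array([383.8, 217. ]), np.int32(31), array([380, 215,   9,   5]))]
top green [(array([356.1, 207.6]), np.int32(27), array([352, 206,   9,   4]))]
top blue [(array([411.6, 226.5]), np.int32(25), array([408, 225,   9,   4]))]
top rail rect ((0.539097011089325, -0.2958560883998871), (0.30436480045318604, 0.10052365809679031), 75.74497985839844)
red (array([ 0.54760046, -0.29918338,  0.11343573]), np.float64(4.550898514112873e-05))
green (array([ 0.56540057, -0.22116249,  0.11202382]), np.float64(4.3172762256763954e-05))
blue (array([ 0.52979621, -0.37730302,  0.11323766]), np.float64(0.0005477355923905332))
lock (array([0.55785989, 0.21439276, 0.10699265]), np.float64(0.000586698684589497)) [0.55629738 0.21645605 0.109     ] [0.55724522 0.21394429 0.109     ]
handle (array([0.54794743, 0.11286047, 0.1276656 ]), np.float64(0.0007140639448423588)) [0.53974819 0.12250872 0.136     ] [0.54677886 0.11250228 0.136     ]
lid corner [0.77511449 0.2479787  0.104     ]
lid corner [0.76199753 0.01836241 0.104     ]
lid corner [0.5083383  0.02761876 0.104     ]
lid corner [0.52177595 0.28028668 0.104     ]
```

Run:
```python
import cv2
a=cv2.imread("pics/side0.png")[115:215,265:370];b=cv2.imread("pics/top0.png")[170:260,315:445]
f=lambda i,s:cv2.resize(i,None,fx=s,fy=s,interpolation=cv2.INTER_CUBIC)
import numpy as np
a=f(a,4);b=f(b,3);o=np.zeros((400,800,3),np.uint8);o[:400,:420]=a;o[:270,420:800]=b[:,:380];cv2.imwrite("pics/rail.png",o)
```

```text
(no output)
```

View pics/rail.png

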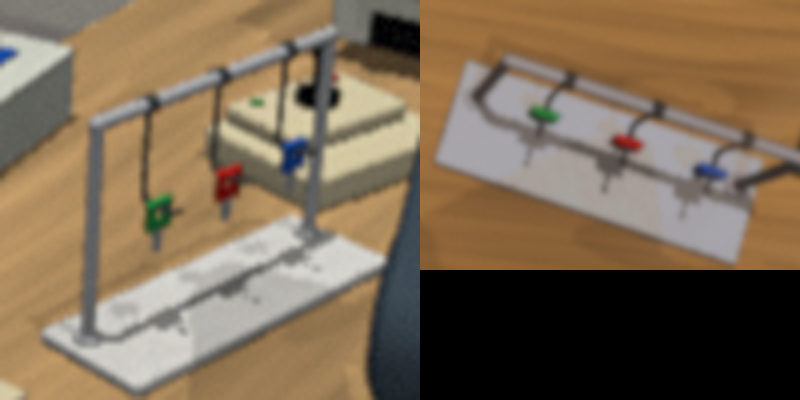

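Request:
{"api": "drive_tool", "payload": {"deltas": "87 0 0 50 0; 87 0 0 100 0; 87 0 0 150 0; 87 0 0 200 0; 87 0 0 250 0; 87 0 0 300 0; 87 0 0 350 0; 87 0 0 400 0; 87 0 0 450 0; 87 0 0 500 0; 87 0 0 550 0; 87 0 0 550 0"}}

```text
time_s: 1.5
position: [0.218, -0.5565, 0.7413]
tcp_rot: [[0.931, 0.364, 0.008], [0.364, -0.931, -0.023], [-0.001, 0.024, -1.0]]
force: [0.3, 1.2, 0.9]
opening: 1.002
grasp_force: 0.0
```

```bash
python3 -c "
from h import *
s=bot.read_state();print(s['time_s'],s['position'],s['joint_positions'].round(1));print(s['tcp_rot'].round(3))"
```

```text
1.5 [ 0.21797069 -0.55651029  0.74131731] [-79.4  25.2  12.5   0.4 141.  -10.5]
[[ 0.931  0.364  0.008]
 [ 0.364 -0.931 -0.023]
 [-0.001  0.024 -1.   ]]
```

Request:
{"api": "drive_tool", "payload": {"deltas": "87 18 -46 0 0; 87 36 -93 0 0; 87 54 -140 0 0; 87 72 -186 0 0; 87 90 -230 0 0; 87 90 -230 0 0; 87 90 -230 0 0"}}

```text
time_s: 2.2
position: [0.2612, -0.6683, 0.6411]
tcp_rot: [[0.931, 0.364, 0.018], [0.364, -0.93, -0.046], [0.0, 0.049, -0.999]]
force: [0.7, 0.5, -0.2]
opening: 0.999
grasp_force: 0.0
```

```bash
python3 -c "
from h import *
s=bot.read_state();print(s['time_s'],s['position'],s['joint_positions'].round(1));print(s['tcp_rot'].round(3))"
```

```text
2.2 [ 0.26122314 -0.66828168  0.64112347] [-77.7  34.2  12.6   0.6 130.5  -8.7]
[[ 0.931  0.364  0.018]
 [ 0.364 -0.93  -0.046]
 [ 0.     0.049 -0.999]]
```

Request:
{"api": "drive_tool", "payload": {"deltas": "87 -10 20 -50 0; 87 -20 40 -100 0; 87 -30 60 -150 0; 87 -30 60 -200 0; 87 -30 60 -200 0"}}

```text
time_s: 2.7
position: [0.2303, -0.6048, 0.4401]
tcp_rot: [[0.931, 0.364, 0.018], [0.364, -0.93, -0.044], [0.001, 0.048, -0.999]]
force: [-1.0, -0.1, 0.2]
opening: 0.997
grasp_force: 0.0
```

```bash
python3 -c "
from h import *
s=bot.read_state();print(s['time_s'],s['position'],s['joint_positions'].round(1));print(s['tcp_rot'].round(3))"
```

```text
2.7 [ 0.23031226 -0.60480814  0.44014602] [-79.3  22.1  62.    0.5  93.2 -10.6]
[[ 0.931  0.364  0.018]
 [ 0.364 -0.93  -0.044]
 [ 0.001  0.048 -0.999]]
```

Request:
{"api": "drive_tool", "payload": {"deltas": "87 0 0 50 0; 87 0 0 100 0; 87 0 0 150 0; 87 0 0 200 0; 87 -5 15 245 0; 87 -15 40 285 0; 87 -25 65 325 0; 87 -35 90 365 0; 87 -45 115 405 0; 87 -55 140 445 0; 87 -65 165 485 0; 87 -70 180 500 0"}}

```text
time_s: 3.9
position: [0.1546, -0.41, 0.8479]
tcp_rot: [[0.931, 0.363, 0.025], [0.364, -0.929, -0.066], [-0.001, 0.07, -0.998]]
force: [-0.2, -0.0, -0.2]
opening: 0.996
grasp_force: 0.0
```

```bash
cat > st.py <<'E'
from h import *
s=bot.read_state();print(s['time_s'],s['position'].round(4),s['joint_positions'].round(1));R=s['tcp_rot'];print(R.round(3).tolist(),"tilt",np.degrees(np.arccos(-R[2,2])),"az",np.degrees(np.arctan2(R[1,2],R[0,2])),"yaz",np.degrees(np.arctan2(R[1,1],R[0,1])),"op",s["opening"]*87)
E
python3 st.py
```

```text
3.9 [ 0.1546 -0.41    0.8479] [-84.8  12.9  12.5   2.2 150.8 -14.2]
[[0.931, 0.363, 0.025], [0.364, -0.929, -0.066], [-0.001, 0.07, -0.998]] tilt 4.033501551357582 az -69.40037470091048 yaz -68.63991258415943 op 86.671902743077
```

Request:
{"api": "drive_tool", "payload": {"deltas": "87 -15 40 30 0; 87 -30 80 60 0; 87 -45 120 90 0; 87 -60 160 120 0; 87 -75 200 150 0; 87 -90 240 180 0; 87 -90 240 210 0; 87 -90 240 240 0"}}

```text
time_s: 4.7
position: [0.1399, -0.3488, 0.8866]
tcp_rot: [[0.932, 0.362, 0.024], [0.361, -0.92, -0.151], [-0.032, 0.15, -0.988]]
force: [-0.8, 0.3, -0.1]
opening: 1.004
grasp_force: 0.0
```

```bash
python3 st.py
```

```text
4.7 [ 0.1399 -0.3488  0.8866] [-86.    7.   12.6   1.6 151.6 -15.8]
[[0.932, 0.362, 0.024], [0.361, -0.92, -0.151], [-0.032, 0.15, -0.988]] tilt 8.817473570085491 az -80.89271424373854 yaz -68.55338212815687 op 87.38662279152449
```

Request:
{"api": "drive_tool", "payload": {"deltas": "87 0 0 -50 0.1; 87 10 -40 -90 0.25; 87 20 -60 -140 0.4; 87 20 -60 -190 0.55; 87 20 -60 -240 0.7; 87 20 -60 -290 0.85; 87 20 -60 -290 1; 87 20 -60 -290 1.15; 87 20 -60 -290 1.3; 87 20 -60 -290 1.45; 87 20 -60 -290 1.6; 87 20 -60 -290 1.75"}}

```text
time_s: 5.9
position: [0.1597, -0.4082, 0.5962]
tcp_rot: [[-0.502, 0.852, 0.147], [0.864, 0.501, 0.05], [-0.031, 0.152, -0.988]]
force: [0.6, 0.7, -0.2]
opening: 1.001
grasp_force: 0.0
```

```bash
python3 st.py
```

```text
5.9 [ 0.1597 -0.4082  0.5962] [ -89.5    1.8   66.9    9.3  113.9 -116.2]
[[-0.502, 0.852, 0.147], [0.864, 0.501, 0.05], [-0.031, 0.152, -0.988]] tilt 8.950611624063475 az 18.75952399506138 yaz 30.43010985192105 op 87.07508104943044
```

Request:
{"api": "drive_tool", "payload": {"deltas": "87 0 0 50 -0.1; 87 0 0 100 -0.15; 87 0 10 150 -0.15; 87 0 20 200 -0.15; 87 0 40 250 -0.15; 87 0 60 290 -0.15; 87 0 90 330 -0.15; 87 0 120 370 -0.15; 87 0 150 410 -0.15; 87 0 180 450 -0.15; 87 0 210 490 -0.15; 87 0 230 530 -0.15"}}

```text
time_s: 7.1
position: [0.2496, -0.3198, 0.8766]
tcp_rot: [[-0.349, 0.918, 0.191], [0.931, 0.362, -0.04], [-0.106, 0.164, -0.981]]
force: [0.8, 0.8, -0.3]
opening: 1.001
grasp_force: 0.0
```

```bash
python3 st.py
```

```text
7.1 [ 0.2496 -0.3198  0.8766] [-76.    9.2  12.6  21.6 151.6 -77.3]
[[-0.349, 0.918, 0.191], [0.931, 0.362, -0.04], [-0.106, 0.164, -0.981]] tilt 11.232343999982913 az -11.778458281581482 yaz 21.554547669307862 op 87.12499924215848
```

Request:
{"api": "drive_tool", "payload": {"deltas": "87 -10 40 20 0.14; 87 -20 80 40 0.28; 87 -30 120 60 0.28; 87 -40 160 80 0.28; 87 -50 200 100 0.28"}}

```text
time_s: 7.6
position: [0.2997, -0.2127, 0.902]
tcp_rot: [[-0.577, 0.78, 0.243], [0.798, 0.602, -0.038], [-0.176, 0.171, -0.969]]
force: [-0.4, -1.3, 0.3]
opening: 1.0
grasp_force: 0.0
```

```bash
python3 st.py
```

```text
7.6 [ 0.2997 -0.2127  0.902 ] [-63.3   5.2  12.6  24.8 151.6 -77.1]
[[-0.577, 0.78, 0.243], [0.798, 0.602, -0.038], [-0.176, 0.171, -0.969]] tilt 14.217215462308452 az -8.988886616672275 yaz 37.63665007612895 op 86.97699839839251
```

Request:
{"api": "drive_tool", "payload": {"deltas": "87 0 -30 -40 0.15; 87 0 -60 -80 0.3; 87 0 -90 -120 0.45; 87 0 -120 -160 0.6; 87 0 -140 -200 0.75; 87 0 -140 -240 0.9; 87 0 -140 -240 1.05; 87 0 -140 -240 1.1; 87 0 -140 -240 1.1"}}

```text
time_s: 8.5
position: [0.2994, -0.3534, 0.6605]
tcp_rot: [[-0.973, -0.183, 0.144], [-0.152, 0.967, 0.203], [-0.177, 0.175, -0.969]]
force: [-0.3, -0.5, 0.2]
opening: 1.0
grasp_force: 0.0
```

```bash
python3 st.py
```

```text
8.5 [ 0.2994 -0.3534  0.6605] [ -71.6    7.7   51.9   14.8  128.  -163. ]
[[-0.973, -0.183, 0.144], [-0.152, 0.967, 0.203], [-0.177, 0.175, -0.969]] tilt 14.407509662688966 az 54.58291780068641 yaz 100.69073952286114 op 87.0415110463291
```

Request:
{"api": "drive_tool", "payload": {"deltas": "87 0 0 50 0; 87 0 10 100 0; 87 -10 30 140 0; 87 -20 60 180 0; 87 -30 90 220 0; 87 -40 120 260 0; 87 -50 150 300 0; 87 -60 180 340 0; 87 -60 180 340 0"}}

```text
time_s: 9.4
position: [0.2745, -0.1878, 0.8445]
tcp_rot: [[-0.968, -0.178, 0.176], [-0.148, 0.974, 0.172], [-0.202, 0.14, -0.969]]
force: [0.6, -0.2, 0.3]
opening: 0.996
grasp_force: 0.0
```

```bash
python3 st.py
```

```text
9.4 [ 0.2745 -0.1878  0.8445] [ -67.3    0.8   29.9   28.7  151.6 -141.7]
[[-0.968, -0.178, 0.176], [-0.148, 0.974, 0.172], [-0.202, 0.14, -0.969]] tilt 14.214016723607001 az 44.31839058098046 yaz 100.34012302096173 op 86.64892706026362
```

Request:
{"api": "drive_tool", "payload": {"deltas": "87 -10 40 30 0; 87 -20 80 60 0; 87 -30 120 90 0; 87 -40 160 120 0; 87 -50 200 150 0"}}

```text
time_s: 9.9
position: [0.2723, -0.0251, 0.8754]
tcp_rot: [[-0.964, -0.173, 0.202], [-0.142, 0.977, 0.159], [-0.225, 0.125, -0.966]]
force: [0.3, -1.0, -0.4]
opening: 1.003
grasp_force: 0.0
```

Request:
{"api": "drive_tool", "payload": {"deltas": "87 -10 40 30 0; 87 -20 80 60 0; 87 -30 120 90 0; 87 -40 160 120 0; 87 -50 200 150 0"}}

```text
time_s: 10.4
position: [0.243, 0.1489, 0.9216]
tcp_rot: [[-0.957, -0.175, 0.232], [-0.138, 0.976, 0.166], [-0.255, 0.127, -0.959]]
force: [0.5, -0.1, 0.2]
opening: 0.999
grasp_force: 0.0
```

```bash
python3 st.py
```

```text
10.4 [0.243  0.1489 0.9216] [ -4.4  -3.8  17.6  22.6 151.6 -82.2]
[[-0.957, -0.175, 0.232], [-0.138, 0.976, 0.166], [-0.255, 0.127, -0.959]] tilt 16.552759096290117 az 35.63726813541292 yaz 100.16118130250423 op 86.91780747055626
```

Request:
{"api": "drive_tool", "payload": {"deltas": "87 -20 0 40 0.15; 87 -40 0 80 0.3; 87 -60 0 120 0.3; 87 -80 0 160 0.3; 87 -100 0 200 0.3"}}

```text
time_s: 10.9
position: [0.1943, 0.1878, 0.926]
tcp_rot: [[-0.867, -0.455, 0.204], [-0.406, 0.882, 0.24], [-0.289, 0.125, -0.949]]
force: [1.2, 0.2, -0.1]
opening: 1.0
grasp_force: 0.0
```

Request:
{"api": "drive_tool", "payload": {"deltas": "87 -20 0 40 0; 87 -40 0 80 0; 87 -60 0 120 0; 87 -80 0 160 0; 87 -100 0 200 0"}}

```text
time_s: 11.4
position: [0.1327, 0.2205, 0.9423]
tcp_rot: [[-0.859, -0.456, 0.235], [-0.397, 0.881, 0.258], [-0.324, 0.128, -0.937]]
force: [-0.1, 0.1, -0.1]
opening: 0.997
grasp_force: 0.0
```

```bash
python3 st.py
```

```text
11.4 [0.1327 0.2205 0.9423] [ 20.6  -6.3  15.   19.5 151.6 -76.7]
[[-0.859, -0.456, 0.235], [-0.397, 0.881, 0.258], [-0.324, 0.128, -0.937]] tilt 20.418000901384328 az 47.73220815556223 yaz 117.3714572331558 op 86.69917622282877
```

Request:
{"api": "drive_tool", "payload": {"deltas": "87 30 10 -40 0.15; 87 60 20 -80 0.3; 87 90 30 -120 0.45; 87 120 40 -150 0.6; 87 120 40 -150 0.75; 87 120 40 -150 0.9; 87 120 40 -150 1; 87 120 40 -110 1; 87 100 30 -70 1; 87 60 10 -30 1; 87 20 0 10 1; 87 -20 -10 50 1"}}

```text
time_s: 12.6
position: [0.1431, 0.2515, 0.9093]
tcp_rot: [[-0.133, -0.989, -0.067], [-0.926, 0.1, 0.364], [-0.354, 0.11, -0.929]]
force: [-0.4, 0.9, -0.3]
opening: 0.999
grasp_force: 0.0
```

Request:
{"api": "drive_tool", "payload": {"deltas": "87 -30 -10 40 0; 87 -60 -20 80 0; 87 -90 -30 120 0; 87 -120 -40 160 0; 87 -150 -50 200 0"}}

```text
time_s: 13.1
position: [0.0296, 0.2747, 0.9467]
tcp_rot: [[-0.135, -0.989, -0.06], [-0.912, 0.101, 0.398], [-0.388, 0.108, -0.915]]
force: [1.3, 0.3, -0.3]
opening: 1.0
grasp_force: 0.0
```

Request:
{"api": "drive_tool", "payload": {"deltas": "87 -30 -10 40 0; 87 -60 -20 80 0; 87 -90 -30 120 0; 87 -120 -40 160 0; 87 -150 -50 200 0"}}

```text
time_s: 13.6
position: [-0.0745, 0.2419, 0.9611]
tcp_rot: [[-0.136, -0.989, -0.062], [-0.903, 0.098, 0.418], [-0.407, 0.113, -0.906]]
force: [0.4, 0.1, -1.0]
opening: 1.002
grasp_force: 0.0
```

```bash
python3 st.py
```

```text
13.6 [-0.0745  0.2419  0.9611] [ 55.   -8.1  12.6  37.6 151.6 -81. ]
[[-0.136, -0.989, -0.062], [-0.903, 0.098, 0.418], [-0.407, 0.113, -0.906]] tilt 24.9919784370994 az 98.42839617860756 yaz 174.34187311793954 op 87.1642735693454
```

Request:
{"api": "drive_tool", "payload": {"deltas": "87 20 20 -40 0.15; 87 40 40 -80 0.3; 87 60 70 -120 0.45; 87 80 100 -150 0.6; 87 100 130 -170 0.75; 87 120 150 -190 0.9; 87 120 160 -200 1.05; 87 120 160 -200 1.2; 87 120 160 -200 1.35; 87 120 160 -200 1.4; 87 120 160 -200 1.4"}}

```text
time_s: 14.7
position: [0.0329, 0.4226, 0.7986]
tcp_rot: [[0.854, -0.277, -0.441], [-0.311, -0.951, -0.005], [-0.417, 0.141, -0.898]]
force: [0.6, -0.7, -1.5]
opening: 1.0
grasp_force: 0.0
```

```bash
python3 st.py
```

```text
14.7 [0.0329 0.4226 0.7986] [  54.4    9.6   31.7   41.8  147.8 -163.5]
[[0.854, -0.277, -0.441], [-0.311, -0.951, -0.005], [-0.417, 0.141, -0.898]] tilt 26.13872961304986 az -179.34681721024475 yaz -106.23336091458681 op 86.99989731687167
```

Request:
{"api": "drive_tool", "payload": {"deltas": "87 0 0 40 0; 87 0 0 80 0; 87 0 0 120 0; 87 0 0 160 0; 87 0 0 200 0; 87 0 0 240 0"}}

```text
time_s: 15.3
position: [-0.0168, 0.4235, 0.8719]
tcp_rot: [[0.835, -0.301, -0.461], [-0.314, -0.948, 0.05], [-0.453, 0.103, -0.886]]
force: [-0.3, 0.0, -0.3]
opening: 1.0
grasp_force: 0.0
```

```bash
python3 st.py
```

```text
15.3 [-0.0168  0.4235  0.8719] [  58.    12.8   14.7   61.2  151.5 -137.8]
[[0.835, -0.301, -0.461], [-0.314, -0.948, 0.05], [-0.453, 0.103, -0.886]] tilt 27.651103957954582 az 173.79094770990346 yaz -107.60478069020625 op 86.97938889530437
```

Request:
{"api": "drive_tool", "payload": {"deltas": "87 0 0 50 0; 87 0 0 100 0; 87 0 0 150 0; 87 0 0 200 0; 87 0 0 250 0; 87 0 0 300 0"}}

```text
time_s: 15.9
position: [-0.0518, 0.3838, 0.9053]
tcp_rot: [[0.821, -0.308, -0.48], [-0.31, -0.948, 0.079], [-0.479, 0.084, -0.874]]
force: [0.3, 0.0, 0.3]
opening: 1.003
grasp_force: 0.0
```

```bash
python3 st.py
```

```text
15.9 [-0.0518  0.3838  0.9053] [  57.9    9.8   12.6   70.4  151.6 -127.8]
[[0.821, -0.308, -0.48], [-0.31, -0.948, 0.079], [-0.479, 0.084, -0.874]] tilt 29.086559159648836 az 170.65224487972108 yaz -108.02362201529071 op 87.25794785570028
```

Request:
{"api": "drive_tool", "payload": {"deltas": "87 0 0 50 0.15; 87 0 0 100 0.3; 87 0 0 150 0.4; 87 0 0 200 0.4; 87 0 0 250 0.4; 87 0 0 300 0.4"}}

```text
time_s: 16.5
position: [-0.1389, 0.3649, 0.9043]
tcp_rot: [[0.855, 0.066, -0.514], [0.031, -0.997, -0.076], [-0.518, 0.049, -0.854]]
force: [-0.3, -0.8, 0.1]
opening: 1.001
grasp_force: 0.0
```

Request:
{"api": "drive_tool", "payload": {"deltas": "87 0 0 50 0; 87 0 0 100 0; 87 0 0 150 0; 87 0 0 200 0; 87 0 0 250 0; 87 0 0 300 0"}}

```text
time_s: 17.1
position: [-0.1493, 0.3112, 0.9315]
tcp_rot: [[0.842, 0.057, -0.536], [0.029, -0.998, -0.06], [-0.539, 0.035, -0.842]]
force: [1.0, 0.0, 0.3]
opening: 1.002
grasp_force: 0.0
```

```bash
python3 st.py
```

```text
17.1 [-0.1493  0.3112  0.9315] [  67.8    7.    12.6   85.3  151.6 -124.5]
[[0.842, 0.057, -0.536], [0.029, -0.998, -0.06], [-0.539, 0.035, -0.842]] tilt 32.67343113788144 az -173.58805916491008 yaz -86.7355846312579 op 87.16398269066603
```

Request:
{"api": "drive_tool", "payload": {"deltas": "87 0 0 50 0.15; 87 0 0 100 0.25; 87 0 0 150 0.25; 87 0 0 200 0.25; 87 0 0 250 0.25"}}

```text
time_s: 17.6
position: [-0.1901, 0.2693, 0.9399]
tcp_rot: [[0.789, 0.289, -0.542], [0.23, -0.957, -0.175], [-0.57, 0.013, -0.822]]
force: [0.2, 0.1, 0.4]
opening: 0.997
grasp_force: 0.0
```

```bash
python3 st.py
```

```text
17.6 [-0.1901  0.2693  0.9399] [  74.3    6.6   12.5   93.4  151.6 -123.7]
[[0.789, 0.289, -0.542], [0.23, -0.957, -0.175], [-0.57, 0.013, -0.822]] tilt 34.72890082748497 az -162.13162985812954 yaz -73.22646733388571 op 86.72298618190406
```

Request:
{"api": "drive_tool", "payload": {"deltas": "60 20 15 -25 -0.15; 60 45 30 -50 -0.3; 60 70 45 -75 -0.45; 60 95 60 -100 -0.6; 60 120 75 -125 -0.75; 60 145 90 -150 -0.9; 60 170 105 -175 -1.05; 60 195 120 -200 -1.2; 60 220 135 -225 -1.35; 60 245 150 -250 -1.5; 60 270 165 -270 -1.65; 60 290 180 -290 -1.8"}}

```text
time_s: 18.8
position: [0.1018, 0.45, 0.649]
tcp_rot: [[0.052, -0.997, -0.052], [-0.819, -0.073, 0.569], [-0.571, 0.013, -0.821]]
force: [-0.3, 0.1, -0.4]
opening: 0.69
grasp_force: 0.0
```

```bash
python3 st.py
```

```text
18.8 [0.1018 0.45   0.649 ] [  45.2  -12.3   78.9   26.    89.4 -133.4]
[[0.052, -0.997, -0.052], [-0.819, -0.073, 0.569], [-0.571, 0.013, -0.821]] tilt 34.83923735177775 az 95.24686456611296 yaz -175.83602309153065 op 60.01177238921169
```

Request:
{"api": "drive_tool", "payload": {"deltas": "50 35 -29 -10 -0.15; 50 70 -58 -20 -0.3; 50 105 -87 -30 -0.45; 50 140 -116 -40 -0.6; 50 175 -145 -50 -0.75; 50 205 -180 -60 -0.9; 50 235 -215 -70 -1.05; 50 265 -250 -80 -1.2; 50 290 -290 -90 -1.35; 50 310 -335 -100 -1.5; 50 320 -380 -110 -1.65; 50 325 -425 -120 -1.8"}}

```text
time_s: 20.0
position: [0.4252, 0.0233, 0.5297]
tcp_rot: [[-0.809, 0.154, 0.567], [0.135, 0.988, -0.077], [-0.572, 0.014, -0.82]]
force: [0.5, -0.6, 0.8]
opening: 0.576
grasp_force: 0.0
```

```bash
python3 st.py
```

```text
20.0 [0.4252 0.0233 0.5297] [-15.2 -17.1  98.7   4.8  63.8 -96.8]
[[-0.809, 0.154, 0.567], [0.135, 0.988, -0.077], [-0.572, 0.014, -0.82]] tilt 34.87941147700047 az -7.690089902736773 yaz 81.12398044934218 op 50.152670498901216
```

Request:
{"api": "drive_tool", "payload": {"deltas": "50 2 -30 -35 -0.03; 50 4 -60 -70 -0.07; 50 6 -90 -105 -0.07; 50 8 -120 -140 -0.07; 50 10 -150 -175 -0.07; 50 12 -180 -210 -0.07; 50 14 -210 -245 -0.07; 50 15 -240 -280 -0.07; 50 15 -270 -310 -0.07; 50 15 -298 -340 -0.07; 50 15 -298 -370 -0.07; 50 15 -298 -370 -0.07"}}

```text
time_s: 21.2
position: [0.4768, -0.2635, 0.2122]
tcp_rot: [[-0.833, 0.246, 0.496], [0.215, 0.969, -0.12], [-0.51, 0.006, -0.86]]
force: [-0.7, 0.5, 0.3]
opening: 0.575
grasp_force: 0.0
```

```bash
python3 st.py
python3 - <<'E'
from h import *
a=imaging.capture("side")[90:240,240:400,::-1];b=imaging.capture("top")[150:290,300:460,::-1]
f=lambda i:cv2.resize(i,(400,350*400//350),interpolation=cv2.INTER_CUBIC)
cv2.imwrite("pics/pre.png",np.hstack([cv2.resize(a,(400,375)),cv2.resize(b,(428,375))[:,:400]]))
E
```

```text
21.2 [ 0.4768 -0.2635  0.2122] [ -51.1   18.3  116.7   43.9   26.6 -163.5]
[[-0.833, 0.246, 0.496], [0.215, 0.969, -0.12], [-0.51, 0.006, -0.86]] tilt 30.668046086531845 az -13.63100297310416 yaz 75.7659686592613 op 49.98696020981628
```

View pics/pre.png

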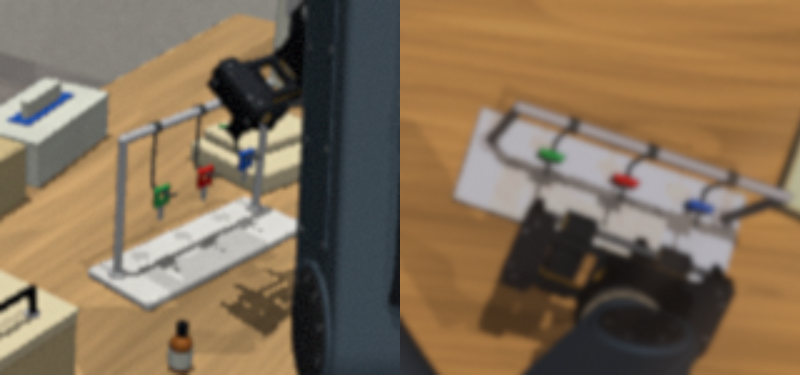

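Request:
{"api": "drive_tool", "payload": {"deltas": "50 25 -18 0 0.02; 50 30 -20 -20 0.02; 50 40 -26 -35 0.02; 50 50 -31 -52 0.02; 50 50 -31 -52 0.02"}}

```text
time_s: 21.8
position: [0.5317, -0.2926, 0.1663]
tcp_rot: [[-0.843, 0.229, 0.486], [0.201, 0.973, -0.11], [-0.498, 0.005, -0.867]]
force: [0.1, 0.4, -0.3]
opening: 0.576
grasp_force: 0.0
```

```bash
python3 st.py
```

```text
21.8 [ 0.5317 -0.2926  0.1663] [ -47.9   27.2  110.3   45.2   23.9 -163.5]
[[-0.843, 0.229, 0.486], [0.201, 0.973, -0.11], [-0.498, 0.005, -0.867]] tilt 29.87480796667077 az -12.731165723607113 yaz 76.75671401728552 op 50.11463740454239
```

Request:
{"api": "drive_tool", "payload": {"deltas": "50 5 -2 -15 0; 50 9 -4 -30 0; 50 14 -6 -44 0; 50 14 -6 -44 0"}}

```text
time_s: 22.2
position: [0.5526, -0.2987, 0.129]
tcp_rot: [[-0.852, 0.235, 0.468], [0.208, 0.972, -0.11], [-0.48, 0.004, -0.877]]
force: [-0.1, 0.9, 0.6]
opening: 0.575
grasp_force: 0.0
```

```bash
python3 st.py
```

```text
22.2 [ 0.5526 -0.2987  0.129 ] [ -46.    32.2  108.2   46.4   21.1 -163.5]
[[-0.852, 0.235, 0.468], [0.208, 0.972, -0.11], [-0.48, 0.004, -0.877]] tilt 28.70323202321503 az -13.217294176280117 yaz 76.39282735013381 op 50.00252882121578
```

Request:
{"api": "drive_tool", "payload": {"deltas": "50 1 -2 -12 0; 50 2 -2 -23 0; 50 2 -2 -23 0"}}

```text
time_s: 22.5
position: [0.5587, -0.3007, 0.1112]
tcp_rot: [[-0.857, 0.239, 0.456], [0.212, 0.971, -0.11], [-0.47, 0.002, -0.883]]
force: [-0.1, 0.4, -0.3]
opening: 0.575
grasp_force: 0.0
```

```bash
python3 st.py
python3 - <<'E'
from h import *
a=imaging.capture("side")[90:240,240:400,::-1];b=imaging.capture("top")[150:290,300:460,::-1]
cv2.imwrite("pics/pre2.png",np.hstack([cv2.resize(a,(400,375),interpolation=2),cv2.resize(b,(428,375),interpolation=2)[:,:400]]))
E
```

```text
22.5 [ 0.5587 -0.3007  0.1112] [ -45.4   34.4  107.4   46.9   19.8 -163.5]
[[-0.857, 0.239, 0.456], [0.212, 0.971, -0.11], [-0.47, 0.002, -0.883]] tilt 28.00307773624582 az -13.57117662863756 yaz 76.1677430447265 op 49.9830914963019
```

View pics/pre2.png

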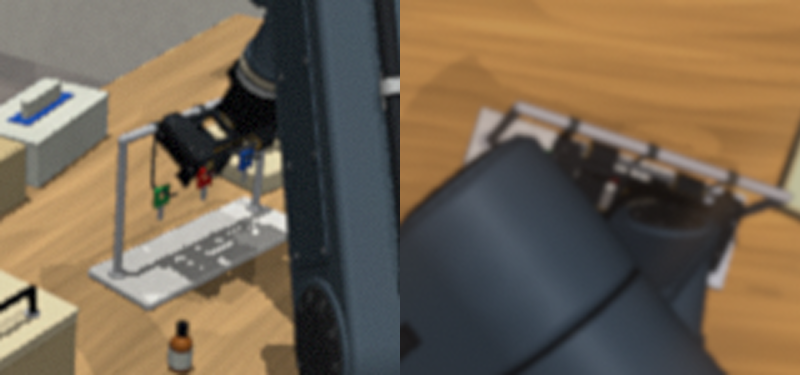

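Request:
{"api": "drive_tool", "payload": {"deltas": "50 -5 1 -3 0; 35 -5 1 -3 0; 10 -5 1 -3 0; 10 -5 1 -3 0; 10 -5 1 -3 0; 10 -5 1 -3 0; 10 -5 1 -3 0"}}

```text
time_s: 23.3
position: [0.5554, -0.3002, 0.1114]
tcp_rot: [[-0.858, 0.241, 0.454], [0.213, 0.971, -0.112], [-0.467, 0.001, -0.884]]
force: [-0.4, 0.3, 0.7]
opening: 0.292
grasp_force: 30.0
```

```bash
python3 st.py
```

```text
23.3 [ 0.5554 -0.3002  0.1114] [ -45.5   34.2  107.8   46.7   19.7 -163.5]
[[-0.858, 0.241, 0.454], [0.213, 0.971, -0.112], [-0.467, 0.001, -0.884]] tilt 27.85400467113003 az -13.83739522625159 yaz 76.0705295362117 op 25.41550735979745
```

Request:
{"api": "drive_tool", "payload": {"deltas": "10 -3 1 2 0; 10 -5 1 5 0; 10 -6 1 7 0; 10 -6 1 7 0; 10 -16 4 7 0; 10 -26 6 7 0; 10 -36 8 7 0; 10 -46 10 7 0; 10 -46 10 7 0"}}

```text
time_s: 24.2
position: [0.5157, -0.2895, 0.1272]
tcp_rot: [[-0.866, 0.247, 0.434], [0.221, 0.969, -0.112], [-0.448, -0.001, -0.894]]
force: [0.4, -1.4, -0.0]
opening: 0.292
grasp_force: 30.0
```

```bash
python3 st.py
```

```text
24.2 [ 0.5157 -0.2895  0.1272] [ -47.6   30.6  111.9   44.9   20.4 -163.5]
[[-0.866, 0.247, 0.434], [0.221, 0.969, -0.112], [-0.448, -0.001, -0.894]] tilt 26.639546736981796 az -14.424185554847226 yaz 75.68439604714077 op 25.393414000698762
```

Request:
{"api": "drive_tool", "payload": {"deltas": "10 -15 3 0 -0.1; 10 -30 10 10 -0.2; 10 -35 20 40 -0.3; 10 -35 30 75 -0.4; 10 -35 50 110 -0.4; 10 -35 50 110 -0.4"}}

```text
time_s: 24.8
position: [0.4837, -0.2445, 0.2189]
tcp_rot: [[-0.724, 0.588, 0.361], [0.529, 0.809, -0.256], [-0.443, 0.006, -0.897]]
force: [0.8, 0.7, -1.0]
opening: 0.296
grasp_force: 30.0
```

```bash
python3 st.py
python3 - <<'E'
from h import *
p=bot.read_state()["position"]
o=[]
for n in("side","top"):
    im=imaging.capture(n);u,v=proj(n,p).astype(int);print(n,u,v)
    c=im[max(v-45,0):v+45,max(u-48,0):u+48,::-1];o.append(cv2.resize(c,(400,375),interpolation=2))
cv2.imwrite("pics/held.png",np.hstack(o))
E
```

```text
24.8 [ 0.4837 -0.2445  0.2189] [-39.8  17.1 113.9   5.   22.8 -97.8]
[[-0.724, 0.588, 0.361], [0.529, 0.809, -0.256], [-0.443, 0.006, -0.897]] tilt 26.272025390175724 az -35.367444103009355 yaz 53.98799144694577 op 25.76104978561362
side 333 140
top 371 233
```

View pics/held.png

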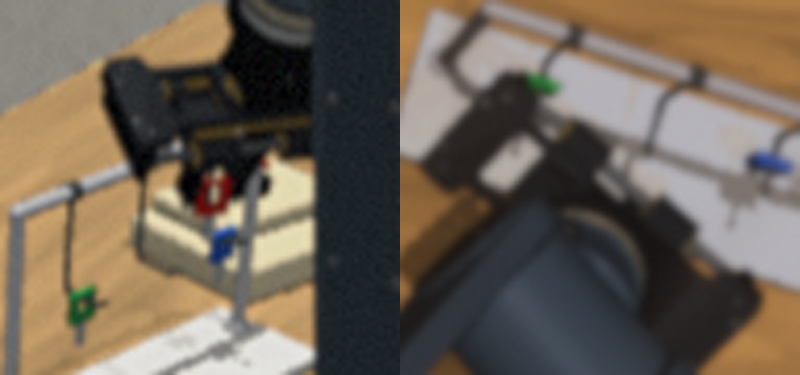

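Request:
{"api": "drive_tool", "payload": {"deltas": "10 8 45 10 0.06; 10 16 90 15 0.12; 10 24 135 20 0.18; 10 32 180 20 0.25; 10 40 225 20 0.32; 10 48 270 20 0.4; 10 56 315 20 0.48; 10 64 360 20 0.54; 10 72 405 10 0.576; 10 82 445 -10 0.576; 10 82 459 -30 0.576; 10 82 459 -50 0.576"}}

```text
time_s: 26.1
position: [0.5667, 0.2169, 0.1681]
tcp_rot: [[-0.894, 0.045, 0.445], [0.043, 0.999, -0.014], [-0.445, 0.006, -0.895]]
force: [-0.5, 0.3, -0.7]
opening: 0.294
grasp_force: 30.0
```

```bash
python3 st.py
python3 - <<'E'
from h import *
T=cv2.imread("pics/top0.png")[:,:,::-1].astype(int);S=cv2.imread("pics/side0.png")[:,:,::-1].astype(int)
for n,I,(u,v) in(("top",T,(201,193)),("side",S,(213,237))):
    c=I[v-9:v+10,u-11:u+12]; base=np.median(c.reshape(-1,3),0); d=np.abs(c-base).sum(2)
    m=(d>45).astype(np.uint8);print(n,base);print("\n".join("".join("#" if x else "." for x in r) for r in m))
    p=[b for b in blobs(m,15)];print([(b[0]+[u-11,v-9],b[1][:5]) for b in p])
p=bot.read_state()["position"];o=[]
for n in("side","top"):
    im=imaging.capture(n);u,v=proj(n,p).astype(int);print(n,u,v)
    c=im[v-40:v+50,u-48:u+48,::-1];o.append(cv2.resize(c,(400,375),interpolation=2))
cv2.imwrite("pics/hover.png",np.hstack(o))
E
```

```text
26.1 [0.5667 0.2169 0.1681] [ 13.9  27.4 106.9 -19.4  21.3 -56.8]
[[-0.894, 0.045, 0.445], [0.043, 0.999, -0.014], [-0.445, 0.006, -0.895]] tilt 26.453948094236267 az -1.8245980972987688 yaz 87.44052805985629 op 25.611750053242858
top [167. 165. 152.]
.......................
.......................
.......................
.......................
.......................
.........####..........
........######.........
.......########........
.......########.#......
.......##########......
.......##########......
........######.##......
........#####.##.......
.......###...##........
........######.........
.........###...........
.......................
.......................
.......................
[(array([201. , 193.7]), array([ 7,  5, 10, 11, 76], dtype=int32))]
side [210. 198. 162.]
.......................
.......................
.......................
.......................
.......................
..........####.........
.......#########.......
......###########......
.....#############.....
....##############.....
....###############....
....###############....
.....#############.....
.....############......
.......########........
......................#
.....................##
...................####
.................######
[(array([212.9, 237.8]), array([  4,   5,  15,  10, 114], dtype=int32))]
side 208 215
top 197 185
```

View pics/hover.png

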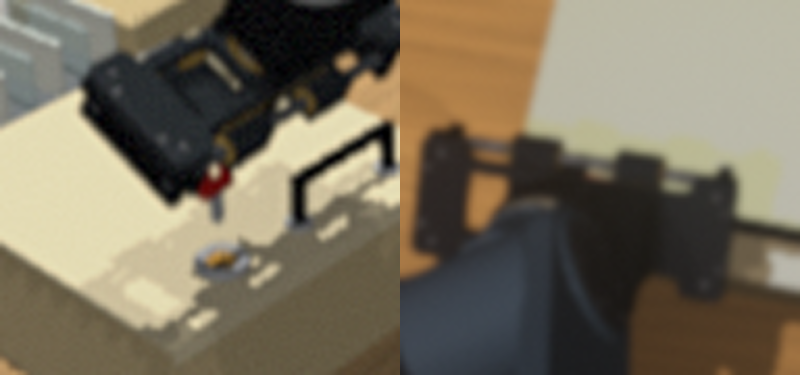

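Run:
```python
from h import *
print("lock side",onz("side",212.9,237.8,.107),"top",onz("top",201,193.7,.107),tri((212.9,237.8),(201,193.7)))
s=bot.read_state();R=s["tcp_rot"];p=s["position"]
rel=np.array([.0127,-.0009,.0073]);dn=np.array([.467,-.001,.884])
k=p+R@rel;tip=k+R@dn*.022
print("key",k,"tip",tip,proj("side",k),proj("side",tip))
im=imaging.capture("side").astype(int);r,g,b=[im[...,i] for i in range(3)]
m=(r>1.8*g)&(r>1.8*b)&(r>60);m[:,:190]=0;m[:,230:]=0;m[:200]=0;m[240:]=0
print([(q[0],q[1]) for q in blobs(m,5)])
print(im[222:234,203:222].sum(2)//3)
```

```text
lock side [0.55618663 0.21708985 0.107     ] top [0.55562331 0.21394605 0.107     ] (array([0.55689294, 0.21483508, 0.10504982]), np.float64(0.0021568625448444745))
key [0.55581467 0.21373759 0.15328884] tip [0.55510654 0.21382238 0.1313054 ] [213.04483523 221.63793345] [213.66402312 229.2308646 ]
[(array([212.6, 220.1]), array([209, 216,   8,   8,  31], dtype=int32))]
[[ 10   3  38  70  63  62  51  41  40  43  48  76 130 172 182 185 184 187
  186]
 [  7  31  89 137 138 135 102  71  63  58  61  90 144 178 188 185 184 184
  184]
 [ 32  85 144 186 188 185 152 125 115  95  75  96 140 177 185 186 183 184
  185]
 [ 98 146 189 202 194 190 181 171 165 125  86  93 136 176 185 186 184 185
  184]
 [165 198 211 201 187 186 186 187 180 131  88  91 135 174 186 185 186 184
  185]
 [209 210 211 201 189 185 184 187 180 136  92  88 134 174 187 185 184 183
  185]
 [210 207 203 191 187 184 185 186 181 144 103  97 138 174 186 186 184 184
  184]
 [203 195 189 185 184 185 185 184 184 165 135 129 159 180 187 185 186 185
  185]
 [185 187 182 185 183 185 184 185 185 180 170 164 180 184 184 182 185 185
  185]
 [182 183 184 183 184 184 186 184 185 184 183 181 184 186 182 171 174 182
  186]
 [187 184 186 185 184 183 184 185 181 179 179 179 180 183 176 142 145 160
  176]
 [189 184 183 183 184 185 182 178 171 167 167 168 172 176 164 119 105 120
  140]]
```

Run:
```python
from h import *
T=cv2.imread("pics/top0.png")[:,:,::-1];S=cv2.imread("pics/side0.png")[:,:,::-1]
for n,I,(u,v) in(("top",T,(201,193)),("side",S,(213,237)),("side",imaging.capture("side"),(213,237))):
    h=cv2.cvtColor(np.ascontiguousarray(I),cv2.COLOR_RGB2HSV)[v-9:v+10,u-11:u+12].astype(int)
    s=h[...,1]; w=np.clip(s-np.median(s)-40,0,None).astype(float);w[:4]=0;w[15:]=0
    yy,xx=np.mgrid[v-9:v+10,u-11:u+12];c=((w*xx).sum()/w.sum(),(w*yy).sum()/w.sum())
    print(n,c,onz(n,*c,.1085));print(s[4:15,4:19])
```

```text
top (np.float64(200.29718670076727), np.float64(192.45677749360613)) [0.55864858 0.21618947 0.1085    ]
[[ 24  24  22  20  22  21  21  24  24  22  22  22  23  21  21]
 [ 23  20  19  24  32  47  53  56  49  36  26  23  22  21  21]
 [ 22  20  21  35  65  96 112 112  93  57  32  23  22  22  21]
 [ 22  20  25  52 100 139 156 153 128  82  42  24  20  22  23]
 [ 20  21  30  66 118 154 163 161 145  98  51  26  22  25  23]
 [ 21  21  31  67 120 153 160 155 139  95  48  25  22  25  23]
 [ 22  19  27  56 101 138 153 144 118  73  39  24  24  24  22]
 [ 22  21  23  37  68  99 113 106  80  48  26  21  22  22  21]
 [ 23  24  21  25  36  52  61  58  43  28  20  21  22  22  23]
 [ 23  23  23  20  23  25  29  28  23  20  22  22  21  22  21]
 [ 24  23  24  22  22  22  24  24  22  20  21  22  22  21  21]]
side (np.float64(212.79752066115702), np.float64(236.71625344352617)) [0.55792411 0.21539338 0.1085    ]
[[ 58  58  60  60  57  57  53  49  50  54  56  60  59  58  58]
 [ 59  59  56  50  40  33  29  28  29  32  37  47  55  57  58]
 [ 58  53  40  22   7  15  31  30  22  14  10  20  36  53  58]
 [ 52  3
[... 593 characters left out ...]
5    ]
[[ 59  59  60  59  58  56  53  52  52  55  57  59  60  63  61]
 [ 58  61  56  49  41  32  32  28  30  32  36  43  53  62  63]
 [ 58  53  41  24   9  17  32  31  23  15   5  12  30  50  54]
 [ 52  35  11   5  23  70  92  89  81  61  26   7   3  39  56]
 [ 42  11   7  15  91 142 154 153 151 138  95  20   8  17  50]
 [ 34   4   2  66 147 170 172 169 169 172 107  18   7   3  51]
 [ 41   6  10  34 105 141 145 126 123 109  44   2   8   7  53]
 [ 50  18   6   8   8  26  19  28  38  33   5   4   7  24  52]
 [ 56  37  12   4   4   5   8   3   3   3   0   3  14  39  59]
 [ 59  54  46  29  14   5   3   0   3   5  15  31  53  63  61]
 [ 61  60  58  53  47  32  23  25  28  35  47  56  60  58  61]]
```

Request:
{"api": "drive_tool", "payload": {"deltas": "10 2.5 2 0 0; 10 2.5 2 -10 0; 10 2.5 2 -18 0; 10 2.5 2 -23 0; 10 2.5 2 -26 0; 10 2.5 2 -28 0; 10 2.5 2 -28 0"}}

```text
time_s: 27.0
position: [0.5689, 0.2162, 0.1411]
tcp_rot: [[-0.894, 0.049, 0.445], [0.046, 0.999, -0.017], [-0.445, 0.006, -0.895]]
force: [-0.5, -0.4, 0.7]
opening: 0.293
grasp_force: 30.0
```

```bash
python3 st.py
```

```text
27.0 [0.5689 0.2162 0.1411] [ 13.9  30.3 107.7 -23.6  17.9 -52.2]
[[-0.894, 0.049, 0.445], [0.046, 0.999, -0.017], [-0.445, 0.006, -0.895]] tilt 26.42827592609958 az -2.1719445085704425 yaz 87.19174401810507 op 25.45996389257908
```

Request:
{"api": "drive_tool", "payload": {"deltas": "10 0 0 -2 0; 10 0 0 -4 0; 10 0 0 -5 0; 10 0 0 -5 0"}}

```text
time_s: 27.4
position: [0.5691, 0.2162, 0.1367]
tcp_rot: [[-0.894, 0.049, 0.445], [0.046, 0.999, -0.017], [-0.446, 0.006, -0.895]]
force: [-0.0, -1.0, 1.4]
opening: 0.295
grasp_force: 30.0
```

```bash
python3 st.py
python3 - <<'E'
from h import *
s=bot.read_state();R=s["tcp_rot"];p=s["position"];print(s["force"])
k=p+R@np.array([.0127,-.0009,.0073]);print("key",k,proj("side",k+[0,0,.0135]))
im=imaging.capture("side").astype(int);r,g,b=[im[...,i] for i in range(3)]
m=(r>1.8*g)&(r>1.8*b)&(r>60);m[:,:190]=0;m[:,235:]=0;m[:200]=0;m[250:]=0
print([(q[0],q[1]) for q in blobs(m,5)])
c=im[200:260,175:255,::-1].astype(np.uint8);cv2.imwrite("pics/ins.png",cv2.resize(c,(640,480),interpolation=2))
E
```

```text
27.4 [0.5691 0.2162 0.1367] [ 13.9  30.7 107.9 -24.6  17.2 -51.3]
[[-0.894, 0.049, 0.445], [0.046, 0.999, -0.017], [-0.446, 0.006, -0.895]] tilt 26.473056990773053 az -2.165806331436013 yaz 87.1930987598103 op 25.68141461947688
[-0.04717531 -1.04860713  1.36248915]
key [0.56098184 0.21574722 0.12446716] [211.17775854 226.50273314]
[(array([211.1, 229.5]), array([208, 226,   7,   7,  28], dtype=int32))]
```

View pics/ins.png

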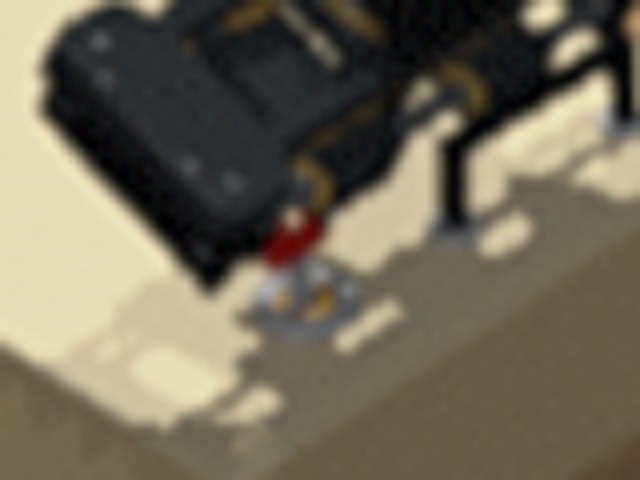

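Request:
{"api": "drive_tool", "payload": {"deltas": "10 0 0 -3 0; 10 0 0 -6 0; 10 0 0 -8 0; 10 0 0 -8 0"}}

```text
time_s: 27.85
position: [0.5688, 0.2157, 0.128]
tcp_rot: [[-0.895, 0.049, 0.444], [0.046, 0.999, -0.018], [-0.444, 0.005, -0.896]]
force: [-0.8, -4.6, 1.5]
opening: 0.293
grasp_force: 30.0
```

```bash
python3 st.py
python3 - <<'E'
from h import *
s=bot.read_state();R=s["tcp_rot"];p=s["position"];print(s["force"])
k=p+R@np.array([.0127,-.0009,.0073]);print("key",k,proj("side",k+[0,0,.0135]))
im=imaging.capture("side").astype(int);r,g,b=[im[...,i] for i in range(3)]
m=(r>1.8*g)&(r>1.8*b)&(r>60);m[:,:190]=0;m[:,235:]=0;m[:200]=0;m[250:]=0
print([(q[0],q[1]) for q in blobs(m,5)])
E
```

```text
27.85 [0.5688 0.2157 0.128 ] [ 13.8  31.6 108.3 -26.3  16.2 -49.5]
[[-0.895, 0.049, 0.444], [0.046, 0.999, -0.018], [-0.444, 0.005, -0.896]] tilt 26.389578664385716 az -2.2865347369823747 yaz 87.1723991797438 op 25.498653714643044
[-0.75725213 -4.64473766  1.50937279]
key [0.56062119 0.21522464 0.1158501 ] [211.60556829 229.35787008]
[(array([211.5, 232.6]), array([208, 230,   8,   6,  28], dtype=int32))]
```

Request:
{"api": "drive_tool", "payload": {"deltas": "10 0 -1 0 0; 10 0 -1 -3 0; 10 0 -1 -5 0; 10 0 -1 -6.5 0; 10 0 -1 -6.5 0"}}

```text
time_s: 28.4
position: [0.5688, 0.2154, 0.1214]
tcp_rot: [[-0.894, 0.049, 0.444], [0.046, 0.999, -0.017], [-0.445, 0.006, -0.896]]
force: [-0.7, -0.5, -1.4]
opening: 0.294
grasp_force: 30.0
```

```bash
python3 st.py
python3 - <<'E'
from h import *
s=bot.read_state();R=s["tcp_rot"];p=s["position"];print(s["force"],s["moment"])
k=p+R@np.array([.0127,-.0009,.0073]);print("key",k)
E
```

```text
28.4 [0.5688 0.2154 0.1214] [ 13.8  32.3 108.6 -27.7  15.2 -48.1]
[[-0.894, 0.049, 0.444], [0.046, 0.999, -0.017], [-0.445, 0.006, -0.896]] tilt 26.410962791604 az -2.148682947716614 yaz 87.1979552407674 op 25.558302735179883
[-0.70375553 -0.53562317 -1.39297067] [ 0.04192261  0.33222467 -0.02610123]
key [0.56061243 0.2149359  0.10925754]
```

Request:
{"api": "drive_tool", "payload": {"deltas": "10 0 0 -1 0; 10 0 0 -2 0; 10 0 0 -2 0"}}

```text
time_s: 28.7
position: [0.569, 0.2154, 0.1207]
tcp_rot: [[-0.894, 0.049, 0.446], [0.046, 0.999, -0.017], [-0.446, 0.006, -0.895]]
force: [-3.5, -0.9, 5.3]
opening: 0.294
grasp_force: 30.0
```

```bash
python3 st.py
python3 - <<'E'
from h import *
s=bot.read_state();R=s["tcp_rot"];p=s["position"];print(s["force"],s["moment"])
k=p+R@np.array([.0127,-.0009,.0073]);print("key",k)
E
```

```text
28.7 [0.569  0.2154 0.1207] [ 13.8  32.4 108.6 -28.2  15.  -47.6]
[[-0.894, 0.049, 0.446], [0.046, 0.999, -0.017], [-0.446, 0.006, -0.895]] tilt 26.512781084853604 az -2.1212605731250864 yaz 87.2054070295848 op 25.601006711354135
[-3.50990453 -0.92263727  5.27369031] [-0.09107547  0.37195017 -0.03183619]
key [0.56085721 0.21495719 0.10850549]
```

Request:
{"api": "drive_tool", "payload": {"deltas": "10 -0.1 -1.1 0.5 -0.14; 10 -0.3 -2.3 0.5 -0.28; 10 -0.7 -3.3 0.5 -0.42; 10 -1.2 -4.4 0.5 -0.56; 10 -1.9 -5.3 0.5 -0.7; 10 -1.9 -5.3 0.5 -0.7"}}

```text
time_s: 29.3
position: [0.5663, 0.2094, 0.1208]
tcp_rot: [[-0.653, 0.683, 0.327], [0.611, 0.731, -0.304], [-0.447, 0.001, -0.895]]
force: [-4.8, -2.5, 6.0]
opening: 0.293
grasp_force: 30.0
```

```bash
cat >> st.py <<'E'
print(s["force"].round(1),s["moment"].round(2));k=s["position"]+R@np.array([.0127,-.0009,.0073]);print("key",k.round(4))
E
python3 st.py
```

```text
29.3 [0.5663 0.2094 0.1208] [ 21.4  36.   98.6 -38.7  40.1   3.4]
[[-0.653, 0.683, 0.327], [0.611, 0.731, -0.304], [-0.447, 0.001, -0.895]] tilt 26.524404010907578 az -42.921884383264775 yaz 46.94578199926927 op 25.50045293495286
[-4.8 -2.5  6. ] [-0.58  0.49 -0.32]
key [0.5598 0.2143 0.1086]
```

Request:
{"api": "drive_tool", "payload": {"deltas": "10 -1.3 -1.1 0 -0.14; 10 -2.2 -1.8 0 -0.28; 10 -3.2 -2.4 0 -0.42; 10 -4.3 -2.8 0 -0.56; 10 -5.4 -3.1 0 -0.7; 10 -6.5 -3.2 0 -0.84; 10 -7.4 -3.2 0 -0.97; 10 -7.4 -3.2 0 -0.97"}}

```text
time_s: 30.1
position: [0.5581, 0.206, 0.1207]
tcp_rot: [[0.136, 0.988, -0.067], [0.884, -0.152, -0.443], [-0.448, 0.001, -0.894]]
force: [-6.1, -0.3, 6.3]
opening: 0.294
grasp_force: 30.0
```

```bash
python3 st.py
```

```text
30.1 [0.5581 0.206  0.1207] [ 21.   42.8  80.8 -24.2  71.9  40.5]
[[0.136, 0.988, -0.067], [0.884, -0.152, -0.443], [-0.448, 0.001, -0.894]] tilt 26.6088603911542 az -98.66397303537511 yaz -8.75632731493255 op 25.596259399846442
[-6.1 -0.3  6.3] [-0.23  0.86 -0.31]
key [0.5585 0.2141 0.1085]
```

Request:
{"api": "drive_tool", "payload": {"deltas": "20 0 0 0 0; 45 0 0 0 0; 60 0 0 0 0; 60 0 0 0 0; 60 0 0 20 0; 60 0 10 60 0; 60 0 -20 90 0; 60 0 -60 90 0; 60 0 -60 90 0"}}

```text
time_s: 31.0
position: [0.5605, 0.1434, 0.2121]
tcp_rot: [[0.139, 0.989, -0.06], [0.884, -0.151, -0.442], [-0.446, 0.009, -0.895]]
force: [0.2, -0.2, -0.6]
opening: 0.686
grasp_force: 0.0
```

```bash
python3 st.py
python3 - <<'E'
from h import *
T=cv2.imread("pics/top0.png")[:,:,::-1].astype(int);S=cv2.imread("pics/side0.png")[:,:,::-1].astype(int)
for n,I,(x0,y0,x1,y1) in(("top",T,(210,185,262,215)),("side",S,(222,198,265,235))):
    c=I[y0:y1,x0:x1];m=(c.max(2)<75).astype(np.uint8)
    print(n,[(b[0]+[x0,y0],b[1]) for b in blobs(m,10)])
im=imaging.capture("side");cv2.imwrite("pics/turned.png",np.hstack([cv2.resize(im[170:270,150:270,::-1],(480,400),interpolation=2),cv2.resize(np.ascontiguousarray(imaging.capture("top")[150:230,170:250,::-1]),(320,400)[::1],interpolation=2)]))
E
```

```text
31.0 [0.5605 0.1434 0.2121] [ 15.7  34.3  81.8 -24.9  76.4  33.1]
[[0.139, 0.989, -0.06], [0.884, -0.151, -0.442], [-0.446, 0.009, -0.895]] tilt 26.489717722963093 az -97.67113140731465 yaz -8.67266724346887 op 59.72259627301139
[ 0.2 -0.2 -0.6] [ 0.27 -0.15 -0.04]
key [0.561  0.1515 0.1999]
top [(array([234.4, 199.8]), array([10, 11, 30, 10, 84], dtype=int32)), (array([221.2, 212. ]), array([ 0, 24, 25,  6, 40], dtype=int32))]
side [(array([241.1, 214.2]), array([  8,   7,  25,  23, 109], dtype=int32))]
```

View pics/turned.png

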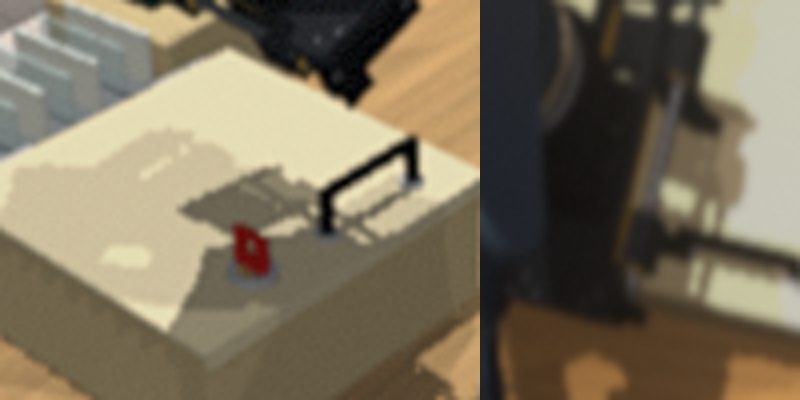

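Request:
{"api": "drive_tool", "payload": {"deltas": "50 -5 -20 0 0.05; 50 -11 -38 -20 0.1; 50 -11 -38 -50 0.1; 50 -11 -38 -75 0.1; 50 -11 -38 -89 0.1; 50 -11 -38 -89 0.1; 20 -11 -38 -89 0.1; 5 -11 -38 -89 0.1; 5 -11 -38 -89 0.1; 5 -11 -38 -89 0.1; 5 -11 -38 -89 0.1; 5 -11 -38 -89 0.1"}}

```text
time_s: 32.3
position: [0.5454, 0.1086, 0.1216]
tcp_rot: [[0.046, 0.999, -0.024], [0.894, -0.052, -0.446], [-0.446, -0.001, -0.895]]
force: [-8.5, 2.9, 4.6]
opening: 0.119
grasp_force: 4.2
```

```bash
python3 st.py
```

```text
32.3 [0.5454 0.1086 0.1216] [ 13.3  38.6  91.3 -29.2  61.5  33. ]
[[0.046, 0.999, -0.024], [0.894, -0.052, -0.446], [-0.446, -0.001, -0.895]] tilt 26.510335537633782 az -93.04438660053482 yaz -2.978447416664535 op 10.391734831583815
[-8.5  2.9  4.6] [ 0.35  1.12 -0.68]
key [0.545  0.1168 0.1094]
```

Request:
{"api": "drive_tool", "payload": {"deltas": "5 -3 0 8 0; 5 1 0 19 0; 5 7 -1 38 0; 5 14 -1 56 0; 5 23 -1 74 0; 5 33 -2 90 0; 5 33 -2 90 0"}}

```text
time_s: 33.0
position: [0.5806, 0.1057, 0.2135]
tcp_rot: [[0.048, 0.999, -0.02], [0.893, -0.052, -0.447], [-0.447, 0.003, -0.894]]
force: [-5.1, -0.1, 3.5]
opening: 0.102
grasp_force: 30.0
```

```bash
python3 st.py
```

```text
33.0 [0.5806 0.1057 0.2135] [ 12.4  33.6  82.9 -26.9  72.8  25.6]
[[0.048, 0.999, -0.02], [0.893, -0.052, -0.447], [-0.447, 0.003, -0.894]] tilt 26.56834527828383 az -92.62044850712435 yaz -2.97725625269436 op 8.847960506945885
[-5.1 -0.1  3.5] [-0.18  0.7  -0.63]
key [0.5801 0.1138 0.2013]
```

```bash
cat > lid.py <<'E'
from h import *
im=imaging.capture("side").astype(int);r,g,b=[im[...,i] for i in range(3)]
m=(r>1.8*g)&(r>1.8*b)&(r>60);m[:100]=0;m[300:]=0;m[:,:150]=0;m[:,300:]=0
print([(q[0],q[1]) for q in blobs(m,5)])
L=np.array([.5595,.2145]);cx=np.array([.9986,-.0523]);H=L+.217*cx
for a in range(0,76,5):
    t=np.radians(a);l,z=-.217,.009+.0135
    q=H+cx*(l*np.cos(t)+z*np.sin(t));print(a,proj("side",np.r_[q,.1-l*np.sin(t)+z*np.cos(t)]).round(1),end=" ")
E
python3 lid.py
```

```text
[(array([202.2, 197. ]), array([197, 192,  11,  11,  76], dtype=int32))]
0 [212.3 231.7] 5 [211.1 224.9] 10 [209.4 217.9] 15 [207.2 210.7] 20 [204.6 203.5] 25 [201.5 196.2] 30 [197.9 189. ] 35 [194.  181.9] 40 [189.8 175. ] 45 [185.3 168.5] 50 [180.5 162.3] 55 [175.5 156.5] 60 [170.4 151.3] 65 [165.2 146.6] 70 [160.  142.4] 75 [154.8 138.9]
```

Request:
{"api": "drive_tool", "payload": {"deltas": "5 5 0 8 0; 5 11 -1 16 0; 5 24 -1 30 0; 5 38 -2 44 0; 5 54 -3 56 0; 5 70 -4 67 0; 5 87 -5 76 0; 5 105 -5 84 0; 5 115 -6 87 0; 5 115 -6 87 0"}}

```text
time_s: 34.05
position: [0.6959, 0.0965, 0.303]
tcp_rot: [[0.05, 0.999, -0.019], [0.89, -0.053, -0.454], [-0.454, 0.005, -0.891]]
force: [-7.0, -7.1, 9.8]
opening: 0.102
grasp_force: 30.1
```

```bash
python3 st.py; python3 lid.py
```

```text
34.05 [0.6959 0.0965 0.303 ] [  9.9  37.6  60.  -26.3  88.7  15.1]
[[0.05, 0.999, -0.019], [0.89, -0.053, -0.454], [-0.454, 0.005, -0.891]] tilt 26.995155812527287 az -92.4475386043593 yaz -3.0569738707451495 op 8.870098563163648
[-7.  -7.1  9.8] [-1.55  0.99 -0.79]
key [0.6955 0.1045 0.2908]
[(array([167.7, 145.1]), array([165, 142,   7,   7,  27], dtype=int32))]
0 [212.3 231.7] 5 [211.1 224.9] 10 [209.4 217.9] 15 [207.2 210.7] 20 [204.6 203.5] 25 [201.5 196.2] 30 [197.9 189. ] 35 [194.  181.9] 40 [189.8 175. ] 45 [185.3 168.5] 50 [180.5 162.3] 55 [175.5 156.5] 60 [170.4 151.3] 65 [165.2 146.6] 70 [160.  142.4] 75 [154.8 138.9]
```

Request:
{"api": "drive_tool", "payload": {"deltas": "14 0 0 0 0; 17 0 0 0 0; 17 0 0 0 0; 17 0 0 0 0; 17 0 3 8 0; 17 0 6 16 0; 17 0 8 30 0; 17 0 8 60 0; 17 -30 0 100 0; 17 -70 -20 120 0; 17 -120 -30 130 0; 17 -120 -30 130 0"}}

```text
time_s: 35.3
position: [0.571, 0.0702, 0.4322]
tcp_rot: [[0.046, 0.999, -0.017], [0.894, -0.049, -0.445], [-0.446, 0.005, -0.895]]
force: [1.0, 0.4, 1.3]
opening: 0.194
grasp_force: 0.0
```

```bash
python3 st.py; python3 lid.py
python3 - <<'E'
from h import *
cv2.imwrite("pics/end.png",np.hstack([imaging.capture("side")[60:300,120:380,::-1],imaging.capture("top")[60:300,120:380,::-1]]))
E
```

```text
35.3 [0.571  0.0702 0.4322] [  9.2  21.   69.4 -26.   94.6  11.2]
[[0.046, 0.999, -0.017], [0.894, -0.049, -0.445], [-0.446, 0.005, -0.895]] tilt 26.463430600073764 az -92.18542952710227 yaz -2.806639209158134 op 16.867268289903855
[1.  0.4 1.3] [ 0.29 -0.14 -0.  ]
key [0.5706 0.0784 0.42  ]
[(array([167.9, 144.6]), array([165, 142,   7,   6,  25], dtype=int32))]
0 [212.3 231.7] 5 [211.1 224.9] 10 [209.4 217.9] 15 [207.2 210.7] 20 [204.6 203.5] 25 [201.5 196.2] 30 [197.9 189. ] 35 [194.  181.9] 40 [189.8 175. ] 45 [185.3 168.5] 50 [180.5 162.3] 55 [175.5 156.5] 60 [170.4 151.3] 65 [165.2 146.6] 70 [160.  142.4] 75 [154.8 138.9]
```

View pics/end.png

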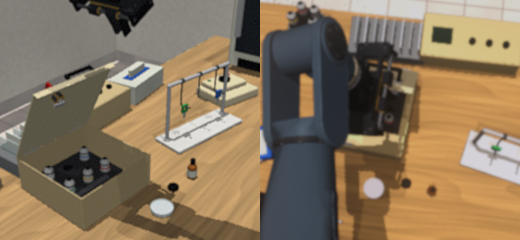

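The lid stands open at about 62°. The red key still shows in the lock just over the lid edge, at (48,84), the blue and green keys are hanging, and the gripper is clear.

```bash
python3 -c "
from rig import bot;print(bot.hand_in())"
```

```text
the job is handed in; nothing more can be done
None
```

I handed the job in at about 35 s: the red key is home and turned about a quarter turn, the lid stands open at about 62°, the blue and green keys are still hanging, and the gripper touches nothing. The turn and full insertion were checked before the lift; afterwards only the top of the key showed above the lid edge.

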